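# Put away the chuck tray in the turning shop

## Robot

A 7-joint arm with a two-finger parallel gripper is mounted at the origin on the work surface. World frame = base frame: x ahead of the robot, y to its left, z up, the work surface at z = 0. Lengths are in m, angles in rad, forces in N, time in s.
With the tool pointing down it reaches from about 0.425 to 0.925 m from the base axis. Payload 6.8 kg.
Tool frame: the origin (TCP) lies midway between the tips of the shut fingers; the grasp point (between the pads) lies 19 mm behind it; z points along the fingers, x is the direction in which the jaws open and shut, and the axes are right-handed (so a half turn about z gives the same grasp; the last joint's range is limited). The gripper opens to 85 mm and grips with 20 to 120 N. Pads are 22 mm wide; open, the fingers measure 114 mm over their backs; the gripper's body (76 mm by 85 mm) begins 54 mm behind the grasp point. The pads swing forward as they close: fully open they stand 13 mm farther back than shut.
Start: joints at [-0.108, 0.477, 0.022, 1.555, -0.011, 1.109, -0.083], TCP at [0.675, 0, 0.198] pointing down, gripper open.
Joint ranges: [-2.96, 2.96], [-0.34, 2.1], [-1.41, 1.46], [0.24, 2.44], [-1.37, 4.51], [0.17, 1.92], [-2.96, 2.96]. Speed limits (rad/s): [2.39, 2.39, 3.14, 3.14, 3.14, 3.14, 3.14].

## Interface

Orientations are given as a rotation vector (axis times angle).
In Python, from bench import r gives the robot as it stands. The module is installed in compiled form; this text tells all that it offers.
- The arm moves only by the shell command python3 -m pendant 'ROWS' [OPENING] [FORCE]. ROWS is text: rows parted by semicolons, each of 4 numbers parted by spaces: the shift along the tool's x, y, z in cm, then the turn about the tool's z in degrees. A call has 1 to 8 rows; each row shifts and turns the pose as measured when the row begins, along the tool's axes as they then stand; what a row does not reach is not made up. A row lasts 1/12 s, in which the tool goes at most 41.7 mm and 7.16 degrees, less where a joint would pass 70% of its speed; a pose out of reach is approached as far as the arm can. A call with a gripper value outside its range is refused whole. OPENING is the closure in counts, from 0 (fully open) to 255 (shut), set as the call begins (- or left out, the last holds). The fingers move at their own pace and stop on an object; FORCE is the grip in N (left out, the last holds). Time passes only in rows, so rows that do not move let the fingers close. It gives the time, the measured TCP pose, the force and the opening at its end, in the units of the state.
- r.get_obs(): the state, without advancing time (a new reading comes with each control period).
- r.grab_frame(name): name is "scene" or "side" or "wrist"; returns a dict with "color" (480x640x3 uint8, red, green, blue), "fx", "fy", "cx", "cy" (pixels), "dist_coeffs" ([k1, k2, p1, p2, k3] as OpenCV has them; the pictures are not rectified), "R" (3x3) and "t" (3): a world point X has camera coordinates R X + t; the wrist camera has in their place "hand_eye" (4x4, takes a point from camera to tool coordinates, whose origin is the TCP and whose axes are the tool frame's). Camera axes: x right, y down, z forward; pixel columns grow to the right and rows downward; lengths in m; the calibration is good to about 2 mm. A picture is of the moment at which its call begins: read the wrist's pose just before it. There is no depth.
- r.hand_in(): hands the job in, once; it reports no verdict.
The state is a dict: "clock": time; "joints": joint angles; "qvel": joint speeds; "tau": joint torques, N m; "tcp_pos": TCP position; "orientation": TCP orientation; "contact_force": force on the tool from outside, world axes, zero at the start; "moment": the same for the moment, N m; "grip_width": finger opening in m.
Only numpy, scipy, OpenCV 4.12 (cv2) and the standard library are available. Lean on these libraries where they do the work, as an engineer would, in place of code of your own. Each camera call takes 0.05 s, during which the arm holds its last target.

## Task

Two tool trays stand pulled out and locked on their slides. Put the wide one, with the lathe chuck in it, away: press down the release lever on its own housing (at its left) until it stays down, then push that tray fully home. Leave the narrow tray pulled out as it is.

Things in the scene. Friction and masses are not known exactly. Their poses are not given: they have to be found in the camera images.
- wide_front (a point): Centre of the outer face of the wide tray's plywood front panel: 198 mm wide, 8 to 64 mm above the bench, this point 36 mm up. The tray holds a round steel chuck reaching 65 mm up; its grey steel housing, 82 mm high, stands beyond. x points level into the tray, the way it slides home (turned up to 12 degrees from straight ahead), y left along the panel, z up. It may stand left or right.
- wide_tray (a joint): How far the wide tray is pulled out, in m: 0 fully home, 0.16 fully out. It starts between 0.15 and 0.16, locked: it goes in no further than about 0.149 until its lever is down. Then it slides with about 2 N friction (some 1.6 kg) to a hard stop at 0 and stays where it is left.
- wide_pad (a point): Centre of the top of the wide tray's release lever pad: black, 30 x 30 mm, on a steel rocker just in front of the housing, 118 mm left (+y) of the tray's middle line. Within 25 mm only the housing stands 2 mm higher. Its top is 81 mm up; pressed straight down with 2 to 4 N it sinks 15 mm to a hard stop and stays down when let go. The tray is free once it is 9 mm down.
- narrow_front (a point): Centre of the outer face of the narrow tray's plywood front panel, 128 mm wide, 56 mm high, this point 36 mm up. This tray holds three wooden-handled turning tools and has a like lever on its own left. It is to stay pulled out. Axes as for wide_front.

How it is judged:
On the way:
1. the wide tray's release lever is pressed down at least 8 mm while the tray is still out (height (world z) of wide_pad below 0.0735 m and value of joint wide_tray above 0.13 m), for 0.1 s.
At the end, for the whole second after the job is handed in: The wide tray is home to within 12 mm and at rest, and the narrow tray's front is within 15 mm of where it started (value of joint wide_tray below 0.012 m and velocity of joint wide_tray between -0.01 and 0.01 m/s and distance of narrow_front from where it was at the start of the episode below 0.015 m); the robot touches nothing.
It fails at once if the narrow tray is moved by more than 15 mm (distance of narrow_front from where it was at the start of the episode above 0.015 m).
It also fails if it takes over 43 s, if anything falls off the work surface, if the arm or the gripper's body presses on something with over 40 N, if the wrist force passes 120 N, or if a joint passes its speed limit or range.

## Working session

There is one attempt and no reset: what is moved stays moved. The work goes in short steps, Python scripts to look and compute and a shell command to move; the robot and the scene stay as the last step left them, time stands still between calls to the robot, and variables do not carry over. Pictures are saved under pics/ and viewed, and the job is handed in when it is done.

```bash
mkdir -p pics; cat > h.py <<'E'
import numpy as np, cv2
from bench import r
def K(f): return np.array([[f['fx'],0,f['cx']],[0,f['fy'],f['cy']],[0,0,1.]])
def ray2plane(f,uv,z):
    p=cv2.undistortPoints(np.array(uv,float).reshape(-1,1,2),K(f),np.array(f['dist_coeffs'],float)).reshape(-1,2)
    R=np.array(f['R']);t=np.array(f['t']); c=-R.T@t
    d=np.c_[p,np.ones(len(p))]@R
    return c+d*((z-c[2])/d[:,2])[:,None]
def proj(f,X):
    return cv2.projectPoints(np.array(X,float).reshape(-1,3),cv2.Rodrigues(np.array(f['R']))[0],np.array(f['t'],float),K(f),np.array(f['dist_coeffs'],float))[0].reshape(-1,2)
E
python3 - <<'E'
from h import *
import pickle
o=r.get_obs();print(o)
for n in("scene","side"):
    f=r.grab_frame(n);pickle.dump(f,open(n+'.pkl','wb'));cv2.imwrite(f'pics/{n}1.png',f['color'][:,:,::-1]);print(n,-np.array(f['R']).T@f['t'])
E
```

```text
{'clock': 0.0, 'joints': array([-0.10806532,  0.47779924,  0.02232637,  1.55649775, -0.01151528,
        1.10928653, -0.08308832]), 'qvel': array([ 3.77998089e-04,  1.00573899e-03,  1.63097783e-03, -5.77260907e-05,
        2.07479615e-03, -3.76132968e-06, -1.58845371e-04]), 'tau': array([-5.45967814e-04, -5.96443820e+01,  1.60769675e+00, -2.81194621e+01,
        1.24063640e-02,  9.39900521e-03,  2.20753498e-05]), 'tcp_pos': array([ 6.74324190e-01, -3.16229876e-05,  1.97106540e-01]), 'orientation': array([ 3.14147195e+00,  5.00294060e-06, -2.92043746e-03]), 'contact_force': array([ 0.71671717, -0.16637297,  0.05912358]), 'moment': array([-0.00990687, -0.02891482,  0.00691374]), 'grip_width': 0.0858591696589513}
scene [ 1.20955397 -0.06965161  0.54961409]
side [ 0.34551616 -0.61680464  0.69270905]
```

View pics/scene1.png

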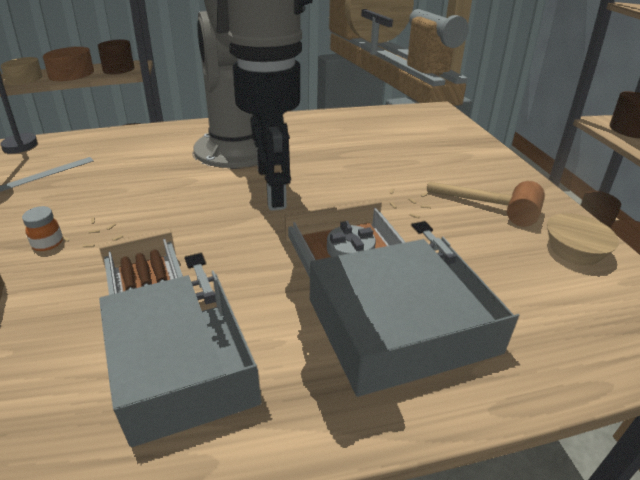

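View pics/side1.png

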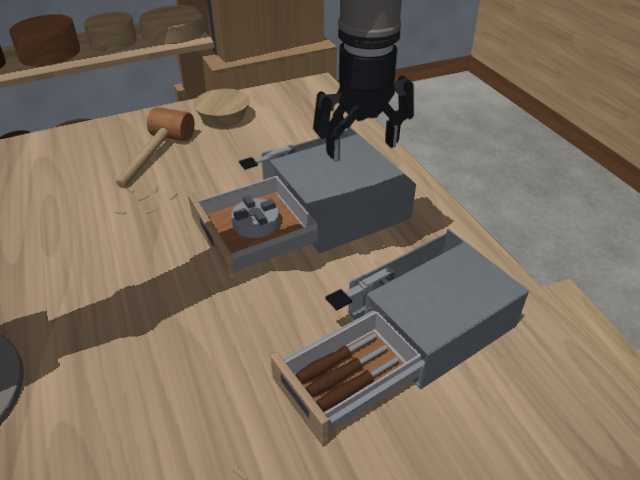

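The wide tray stands on the robot's left (+y). Its pad is at about (422,227) in the scene view and (249,163) in the side view. The narrow tray is on the right. I'll zoom in on both.

```bash
python3 - <<'E'
from h import *
import pickle
s=pickle.load(open('scene.pkl','rb'));d=pickle.load(open('side.pkl','rb'))
a=s['color'][195:275,280:460,::-1];b=d['color'][140:280,170:330,::-1]
cv2.imwrite('pics/z1.png',cv2.resize(a,None,fx=4,fy=4,interpolation=2));cv2.imwrite('pics/z2.png',cv2.resize(b,None,fx=4,fy=4,interpolation=2))
for n,f,(x0,x1,y0,y1) in(('scene',s,(405,440,215,240)),('side',d,(235,262,152,172))):
    m=(f['color'][y0:y1,x0:x1].max(2)<40).astype(np.uint8)
    k,l,st,c=cv2.connectedComponentsWithStats(m);i=1+st[1:,4].argmax()
    uv=c[i]+[x0,y0];print(n,uv,st[i],ray2plane(f,uv,.081))
E
```

```text
scene [421.22680412 226.86597938] [ 8  8 19 10 97] [[0.57316841 0.28071832 0.081     ]]
side [247.96610169 162.97457627] [  5   6  17  11 118] [[0.56968425 0.27702755 0.081     ]]
```

View pics/z1.png

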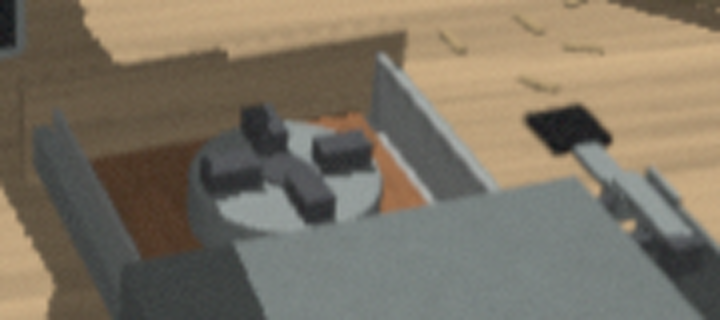

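View pics/z2.png

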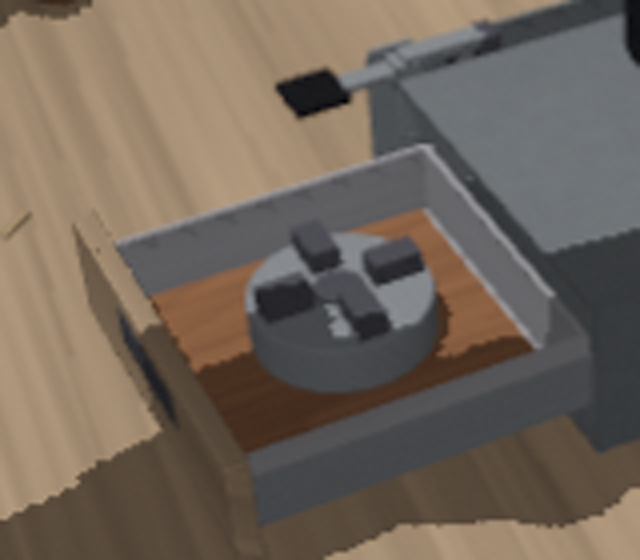

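```bash
python3 - <<'E'
from h import *
import pickle
d=pickle.load(open('side.pkl','rb'))
P=ray2plane(d,[(188.7,196.2),(228,258.5),(193.7,193.2),(232,255.5)],.064);print(P)
v=P[0]-P[1];print(np.linalg.norm(v));y=v/np.linalg.norm(v);x=np.array([y[1],-y[0],0]);print('yaw',np.degrees(np.arctan2(x[1],x[0])))
c=(P[0]+P[1])/2;pad=np.array([.571,.279,.081]);print(c,(pad-c)@x,(pad-c)@y)
# housing edge top near pad: left edge direction
Q=ray2plane(d,[(170+370/4,140+58/4),(170+550/4,140+252/4)],.082);print(Q,(Q-c)@x,(Q-c)@y)
# narrow
n=ray2plane(d,[(272,358),(323,436),(338,299)],.064);print(n)
E
```

```text
[[0.4400082  0.24089626 0.064     ]
 [0.46123262 0.04763646 0.064     ]
 [0.45088477 0.24629352 0.064     ]
 [0.46933322 0.05193681 0.064     ]]
0.19442177401933666
yaw 6.267293581857753
[0.45062041 0.14426636 0.064     ] 0.13436858550835876 0.12078693108778234
[[0.60521015 0.29274402 0.082     ]
 [0.62846004 0.11062842 0.082     ]] [0.16987467 0.17310461] [ 0.13071419 -0.0528511 ]
[[ 0.46157912 -0.16821516  0.064     ]
 [ 0.47989165 -0.3029187   0.064     ]
 [ 0.59016977 -0.10506484  0.064     ]]
```

The pad is at (0.571, 0.279). The tray yaw is about 6.3°, and the offsets match the description (lateral 121 mm against 118). I'll shut the gripper and turn so the jaws lie along the panel.

```bash
python3 -m pendant '0 0 0 7;0 0 0 7;0 0 0 7;0 0 0 7;0 0 0 7;0 0 0 7;0 0 0 7;0 0 0 7' 255 40; python3 -m pendant '0 0 0 7;0 0 0 7;0 0 0 7;0 0 0 7;0 0 0 7;0 0 0 0'
cat > go.py <<'E'
from h import *
import sys
from scipy.spatial.transform import Rotation as Ro
o=r.get_obs();R=Ro.from_rotvec(o['orientation']).as_matrix();g=np.array(eval(sys.argv[1]))
print('t',o['clock'],'tcp',o['tcp_pos'].round(4),'xaxis deg',np.degrees(np.arctan2(R[1,0],R[0,0])).round(1),'tilt z',R[:,2].round(3),'F',o['contact_force'].round(1),'w',round(o['grip_width'],3))
print('shift cm',(R.T@(g-o['tcp_pos'])*100).round(2))
E
python3 go.py '[.570,.279,.1]'
```

```text
clock: 0.77
tcp_pos: [0.6711, -0.0004, 0.1925]
orientation: [2.752, -1.504, -0.014]
contact_force: [0.3, -0.7, 0.5]
grip_width: -0.0004
clock: 1.27
tcp_pos: [0.6686, 0.0001, 0.1891]
orientation: [2.147, -2.276, -0.017]
contact_force: [0.3, 0.1, -0.9]
grip_width: -0.0001
t 1.2667 tcp [6.686e-01 1.000e-04 1.891e-01] xaxis deg -93.3 tilt z [-0.017 -0.001 -1.   ] F [ 0.3  0.1 -0.9] w -0.0
shift cm [-27.28  11.32   9.04]
```

```bash
python3 -m pendant '0 0 0 -5;0 0 0 -5;0 0 0 0'; python3 -m pendant '-3.5 1.5 0 0;-3.5 1.5 0 0;-3.5 1.5 0 0;-3.5 1.5 0 0;-3.5 1.5 0 0;-3.5 1.5 0 0;0 0 0 0;0 0 0 0';python3 go.py '[.570,.279,.1]'
```

```text
clock: 1.52
tcp_pos: [0.6676, 0.0006, 0.1876]
orientation: [2.354, -2.058, -0.021]
contact_force: [-0.2, 0.6, 0.1]
grip_width: -0.0001
clock: 2.18
tcp_pos: [0.5451, 0.2011, 0.1869]
orientation: [2.349, -2.06, -0.019]
contact_force: [0.3, -0.9, -1.0]
grip_width: -0.0001
t 2.1833 tcp [0.5451 0.2011 0.1869] xaxis deg -82.5 tilt z [-0.021 -0.005 -1.   ] F [ 0.3 -0.9 -1. ] w -0.0
shift cm [-7.41 -3.67  8.6 ]
```

```bash
python3 -m pendant '-3 -1.5 0 0;-3 -1.5 0 0;-1.4 -0.7 0 0;0 0 0 0;0 0 3 0;0 0 2.5 0;0 0 0 0';python3 go.py '[.570,.279,.09]'
```

```text
clock: 2.77
tcp_pos: [0.5754, 0.2768, 0.1306]
orientation: [2.346, -2.068, -0.016]
contact_force: [-0.4, -0.9, 0.7]
grip_width: -0.0005
t 2.7667 tcp [0.5754 0.2768 0.1306] xaxis deg -82.8 tilt z [-0.017 -0.004 -1.   ] F [-0.4 -0.9  0.7] w -0.001
shift cm [-0.29  0.44  4.07]
```

```bash
python3 - <<'E'
from h import *
o=r.get_obs()
for n in("scene","side"):
    f=r.grab_frame(n);cv2.imwrite(f'pics/{n}2.png',f['color'][:,:,::-1]);print(proj(f,o['tcp_pos']))
E
```

```text
[[423.87435615 203.80692209]]
[[248.54055634 140.72154642]]
```

```bash
python3 -m pendant '-0.3 0.4 0 0;0 0 2 0;0 0 1.2 0;0 0 0 0;0 0 0 0';python3 go.py '[.570,.279,.064]'
python3 - <<'E'
from h import *
a=[]
for n in("scene","side"):
    f=r.grab_frame(n);p=proj(f,[.571,.279,.081])[0].astype(int)
    c=f['color'][p[1]-50:p[1]+50,p[0]-50:p[0]+50,::-1];a.append(cv2.resize(c,(400,400)))
cv2.imwrite('pics/z3.png',np.hstack(a))
E
```

```text
clock: 3.28
tcp_pos: [0.5771, 0.2789, 0.1097]
orientation: [2.351, -2.084, -0.008]
contact_force: [-0.4, 0.2, 0.9]
grip_width: -0.0001
t 3.2833 tcp [0.5771 0.2789 0.1097] xaxis deg -83.1 tilt z [-0.004  0.003 -1.   ] F [-0.4  0.2  0.9] w -0.0
shift cm [-0.07  0.68  4.57]
```

View pics/z3.png

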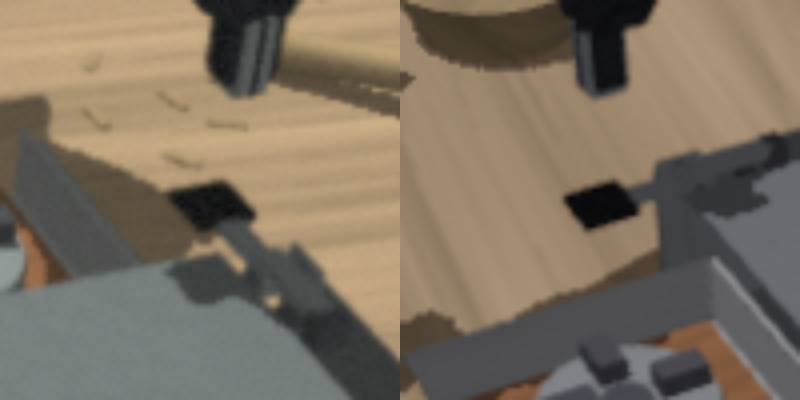

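The shut fingers are directly above the pad in both views, about 6 mm too far ahead. I'll correct that and go down.

```bash
python3 -m pendant '0 1 0 0;0 0.5 0 0;0 0 1 0;0 0 1 0;0 0 0 0';python3 go.py '[.571,.279,.064]'
```

```text
clock: 3.8
tcp_pos: [0.5616, 0.2784, 0.0913]
orientation: [-2.348, 2.08, 0.007]
contact_force: [-1.4, -0.7, -1.0]
grip_width: 0.0002
t 3.8 tcp [0.5616 0.2784 0.0913] xaxis deg -83.1 tilt z [-0.     0.006 -1.   ] F [-1.4 -0.7 -1. ] w 0.0
shift cm [ 0.07 -0.94  2.73]
```

```bash
python3 -m pendant '0 -0.7 0 0;0 0 0 0;0 0 0 0';python3 go.py '[.571,.279,.064]'
```

```text
clock: 4.05
tcp_pos: [0.5687, 0.279, 0.0898]
orientation: [-2.35, 2.081, 0.007]
contact_force: [-0.3, 0.5, 0.5]
grip_width: 0.0002
t 4.05 tcp [0.5687 0.279  0.0898] xaxis deg -83.0 tilt z [-0.002  0.005 -1.   ] F [-0.3  0.5  0.5] w 0.0
shift cm [ 0.04 -0.23  2.58]
```

```bash
python3 -m pendant '0 0 0.8 0;0 0 0.6 0;0 0 0.5 0;0 0 0 0';python3 go.py '[.571,.279,.066]'
```

```text
clock: 4.38
tcp_pos: [0.5696, 0.2791, 0.069]
orientation: [-2.349, 2.081, 0.006]
contact_force: [-0.4, -1.2, -0.2]
grip_width: 0.0002
t 4.3833 tcp [0.5696 0.2791 0.069 ] xaxis deg -83.1 tilt z [-0.001  0.005 -1.   ] F [-0.4 -1.2 -0.2] w 0.0
shift cm [ 0.03 -0.13  0.3 ]
```

```bash
python3 -m pendant '0 0 0.4 0;0 0 0.2 0;0 0 0 0';python3 go.py '[.571,.279,.066]'
```

```text
clock: 4.63
tcp_pos: [0.5693, 0.2789, 0.0617]
orientation: [-2.35, 2.082, 0.007]
contact_force: [-0.5, -0.3, 0.5]
grip_width: -0.0001
t 4.6333 tcp [0.5693 0.2789 0.0617] xaxis deg -83.1 tilt z [-0.002  0.005 -1.   ] F [-0.5 -0.3  0.5] w -0.0
shift cm [ 0.01 -0.17 -0.43]
```

```bash
python3 - <<'E'
from h import *
a=[]
for n in("scene","side"):
    f=r.grab_frame(n);p=proj(f,[.571,.279,.081])[0].astype(int)
    c=f['color'][p[1]-50:p[1]+50,p[0]-50:p[0]+50,::-1];a.append(cv2.resize(c,(400,400)))
cv2.imwrite('pics/z4.png',np.hstack(a))
E
```

```text
(no output)
```

View pics/z4.png

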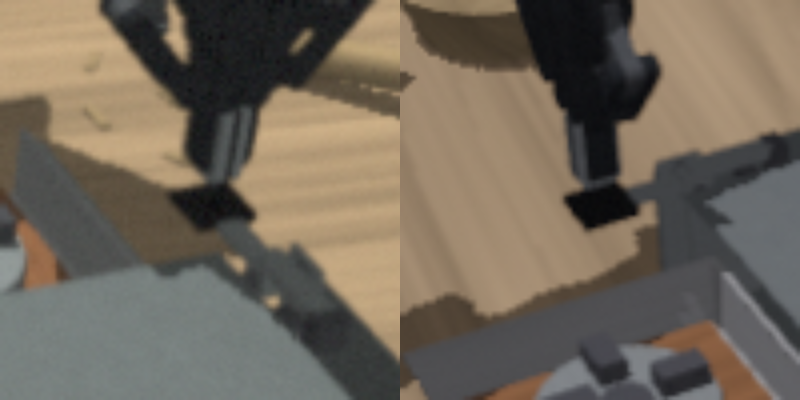

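```bash
python3 - <<'E'
from h import *
o=r.get_obs();print(o['tcp_pos'],o['joints'].round(3))
P=[];uvs=[]
for n in("scene","side"):
    f=r.grab_frame(n);p=proj(f,[.571,.279,.081])[0].astype(int)
    print(n,p,'tcp in zoom',(proj(f,o['tcp_pos'])[0]-p+50)*4)
    print('pt padz .081/.066',[(proj(f,[.571,.279,z])[0]-p+50)*4 for z in(.081,.066)])
    K_=K(f);P.append(np.c_[f['R'],f['t']]);uvs.append((f,p))
def tri(za,zb):
    q=[]
    for (f,p),z in zip(uvs,(za,zb)):
        uv=np.array(z)/4+p-50
        q.append(cv2.undistortPoints(uv.reshape(1,1,2),K(f),np.array(f['dist_coeffs'],float)).reshape(2,1))
    X=cv2.triangulatePoints(P[0],P[1],q[0],q[1]);return (X[:3]/X[3]).ravel()
print('tip',tri((228,184),(598,183)) if 0 else tri((228,184),(198,183)),'pad',tri((212,206),(202,206)))
E
```

```text
[0.56941882 0.27897259 0.06212794] [-0.721  0.568  0.233  1.782 -0.179  0.811 -1.85 ]
scene [419 226] tcp in zoom [195.86639266 234.00289779]
pt padz .081/.066 [array([203.397446  , 201.22098229]), array([198.54479576, 228.90919999])]
side [248 162] tcp in zoom [201.57302222 233.62982147]
pt padz .081/.066 [array([201.21146486, 201.23348674]), array([203.9003393 , 226.43277872])]
tip [0.5720242  0.28828502 0.08775655] pad [0.5716148  0.28278995 0.07702603]
```

The images show the fingertip still about 10 mm above the pad, though the reported TCP z is 62 mm. No contact force was felt either. I'll look more closely.

```bash
python3 - <<'E'
from h import *
o=r.get_obs()
a=[]
for n in("scene","side"):
    f=r.grab_frame(n);p=proj(f,[.571,.279,.081])[0].astype(int)
    c=f['color'][p[1]-40:p[1]+20,p[0]-25:p[0]+25,::-1]
    c=np.clip(c.astype(float)*2.2,0,255).astype(np.uint8)
    a.append(cv2.resize(c,(400,480),interpolation=cv2.INTER_NEAREST))
cv2.imwrite('pics/z5.png',np.hstack(a))
f=r.grab_frame("wrist");cv2.imwrite('pics/w5.png',f['color'][:,:,::-1])
H=np.array(f['hand_eye']);print(H.round(3))
Hi=np.linalg.inv(H);print(K(f)@(Hi[:3,3])/Hi[2,3])
E
```

```text
[[ 1.     0.001 -0.001  0.   ]
 [-0.     0.963  0.27  -0.068]
 [ 0.001 -0.27   0.963 -0.176]
 [ 0.     0.     0.     1.   ]]
[322.46614293 275.91425567   1.        ]
```

View pics/z5.png

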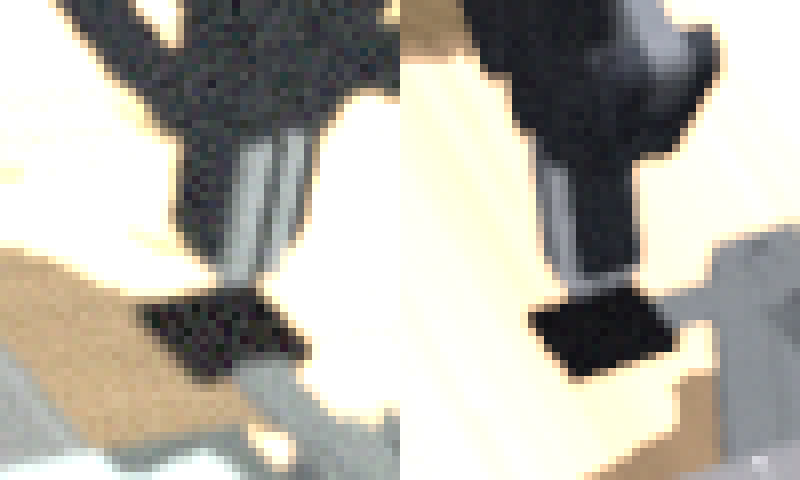

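View pics/w5.png

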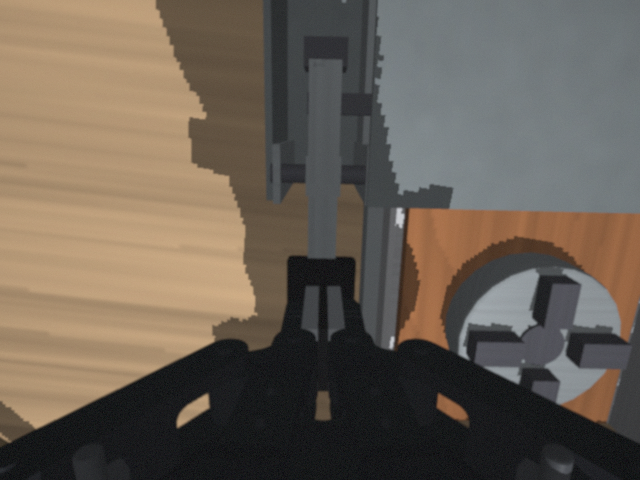

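The tip is centred over the pad in the wrist view and all cameras show it still above the pad. So the real tip sits higher than the reported z, and I'll keep descending in small steps while watching force.

```bash
python3 -m pendant '0 0 0.4 0;0 0 0.2 0;0 0 0 0';python3 go.py '[.571,.279,.066]'; python3 -m pendant '0 0 0.4 0;0 0 0.2 0;0 0 0 0';python3 go.py '[.571,.279,.066]'
```

```text
clock: 5.23
tcp_pos: [0.57, 0.2794, 0.0565]
orientation: [-2.348, 2.08, 0.006]
contact_force: [0.3, 1.1, -0.1]
grip_width: 0.0002
t 5.2333 tcp [0.57   0.2794 0.0565] xaxis deg -83.1 tilt z [ 0.     0.006 -1.   ] F [ 0.3  1.1 -0.1] w 0.0
shift cm [ 0.05 -0.1  -0.95]
clock: 5.48
tcp_pos: [0.5698, 0.2794, 0.0496]
orientation: [-2.348, 2.08, 0.006]
contact_force: [-0.0, 0.1, 0.2]
grip_width: 0.0
t 5.4833 tcp [0.5698 0.2794 0.0496] xaxis deg -83.1 tilt z [-0.     0.006 -1.   ] F [-0.   0.1  0.2] w 0.0
shift cm [ 0.04 -0.11 -1.64]
```

```bash
cat > look.py <<'E'
from h import *
import sys
a=[]
X=[.571,.279,.081] if len(sys.argv)<3 else eval(sys.argv[2])
for n in("scene","side"):
    f=r.grab_frame(n);p=proj(f,X)[0].astype(int)
    c=f['color'][p[1]-40:p[1]+20,p[0]-25:p[0]+25,::-1]
    c=np.clip(c.astype(float)*2.2,0,255).astype(np.uint8)
    a.append(cv2.resize(c,(400,480),interpolation=cv2.INTER_NEAREST))
cv2.imwrite(sys.argv[1],np.hstack(a))
E
python3 look.py pics/z6.png
```

```text
(no output)
```

View pics/z6.png

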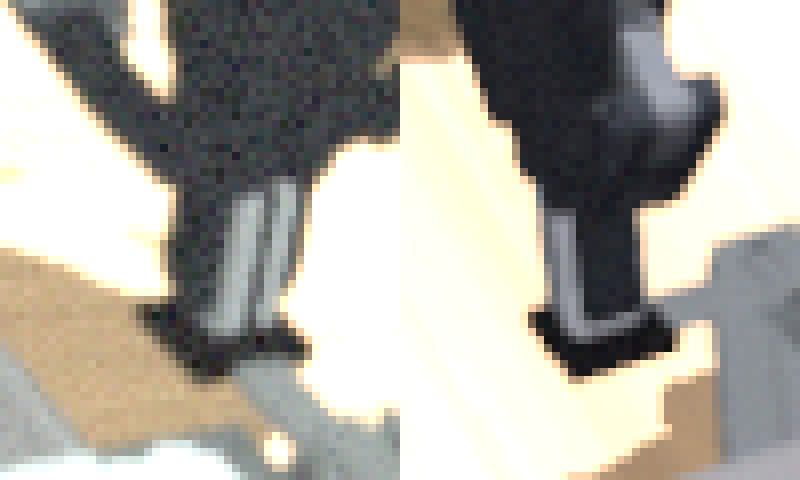

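The tip now meets the pad's top, centred in both views, and the pad hasn't moved yet. I'll press on.

```bash
for i in 1; do python3 -m pendant '0 0 0.4 0;0 0 0.2 0;0 0 0 0';python3 -m pendant '0 0 0.4 0;0 0 0.2 0;0 0 0 0'; done; python3 look.py pics/z7.png
```

```text
clock: 5.83
tcp_pos: [0.5701, 0.2797, 0.0441]
orientation: [-2.348, 2.08, 0.006]
contact_force: [-0.1, -0.0, 1.8]
grip_width: -0.0001
clock: 6.08
tcp_pos: [0.5703, 0.2798, 0.0379]
orientation: [-2.347, 2.08, 0.006]
contact_force: [-1.1, 0.2, 2.3]
grip_width: 0.0001
```

View pics/z7.png

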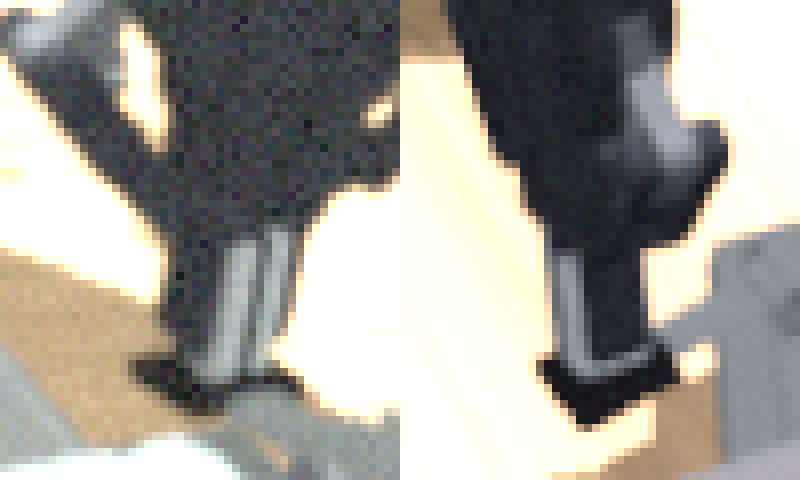

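The pad is sinking under the tip at about 2 N. I'll continue to the stop.

```bash
python3 -m pendant '0 0 0.4 0;0 0 0.2 0;0 0 0 0'; python3 -m pendant '0 0 0.3 0;0 0 0 0'
```

```text
clock: 6.43
tcp_pos: [0.5707, 0.2799, 0.0354]
orientation: [-2.346, 2.08, 0.008]
contact_force: [-3.8, -0.7, 3.6]
grip_width: -0.0002
clock: 6.6
tcp_pos: [0.5707, 0.28, 0.0354]
orientation: [-2.345, 2.08, 0.009]
contact_force: [-2.3, -1.1, 3.3]
grip_width: -0.0002
```

```bash
python3 -m pendant '0 0 0.8 0;0 0 0.8 0;0 0 0.8 0'; python3 look.py pics/z8.png
```

```text
clock: 6.85
tcp_pos: [0.5712, 0.2806, 0.0326]
orientation: [-2.341, 2.082, 0.02]
contact_force: [-29.5, -13.1, 75.6]
grip_width: 0.0001
```

View pics/z8.png

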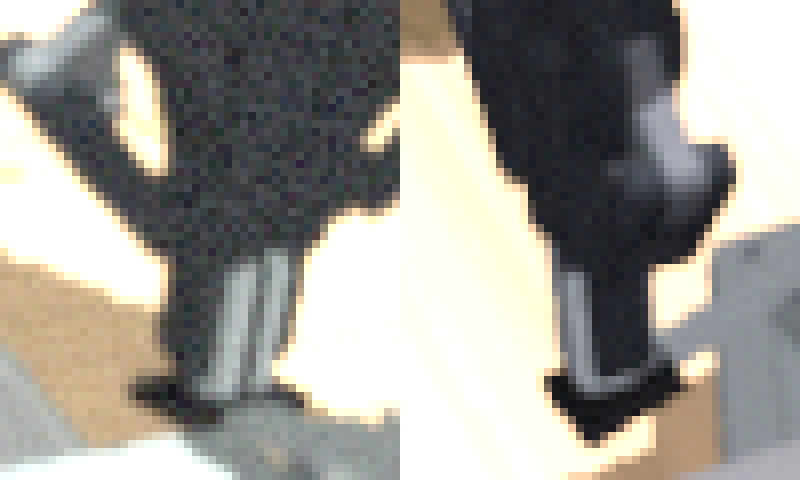

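That's the hard stop (75 N). The tip's true height is about 66 mm against a reading of 33, so the readings are about 33 mm low here. I'll lift off and check that the lever stays down.

```bash
python3 -m pendant '0 0 -1 0;0 0 -2 0;0 0 -3 0;0 0 -3 0;0 0 0 0'; python3 look.py pics/z9.png;python3 go.py '[.40,.139,.12]'
```

```text
clock: 7.37
tcp_pos: [0.5725, 0.279, 0.1316]
orientation: [-2.334, 2.079, 0.019]
contact_force: [0.8, 0.0, 0.4]
grip_width: 0.0001
t 7.4667 tcp [0.5698 0.2781 0.1269] xaxis deg -83.4 tilt z [-0.005  0.016 -1.   ] F [-0.6  0.1 -1.7] w 0.0
shift cm [11.86 18.47  0.54]
```

View pics/z9.png

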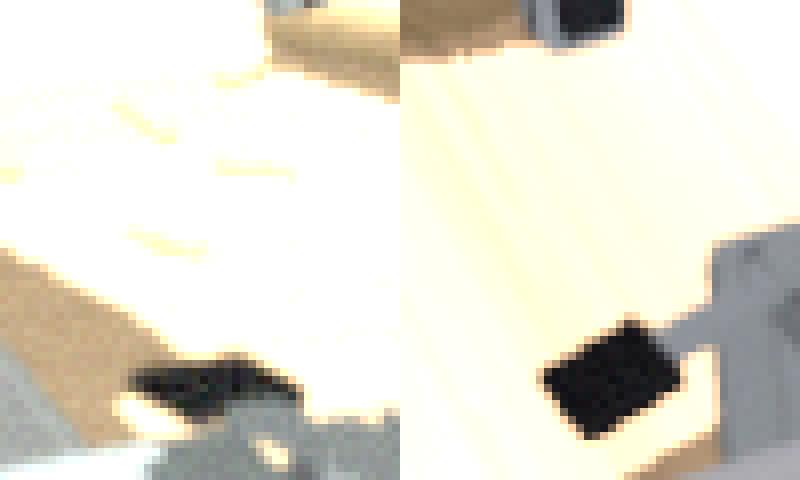

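The lever stays down. Next I'll move to the front of the panel at this height, with lots of clearance.

```bash
python3 -m pendant '2 3 0 0;2 3 0 0;2 3 0 0;2 3 0 0;2 3 0 0;0 0 0 0;0 0 0 0';python3 go.py '[.416,.140,.12]'
```

```text
clock: 8.05
tcp_pos: [0.4186, 0.1545, 0.1132]
orientation: [2.345, -2.079, -0.031]
contact_force: [0.1, 0.3, -0.1]
grip_width: -0.0
t 8.05 tcp [0.4186 0.1545 0.1132] xaxis deg -83.1 tilt z [-0.02   0.007 -1.   ] F [ 0.1  0.3 -0.1] w -0.0
shift cm [ 1.4   0.44 -0.68]
```

```bash
python3 -m pendant '1.3 0.4 0 0;0 0 0 0;0 0 0 0';python3 go.py '[.416,.140,.12]';python3 - <<'E'
from h import *
o=r.get_obs()
f=r.grab_frame("side");p=proj(f,o['tcp_pos'])[0];print(p,proj(f,o['tcp_pos']+[0,0,.033])[0])
cv2.imwrite('pics/s10.png',f['color'][:,:,::-1])
E
```

```text
clock: 8.3
tcp_pos: [0.415, 0.1394, 0.111]
orientation: [2.342, -2.076, -0.033]
contact_force: [0.2, 1.0, 0.4]
grip_width: 0.0001
t 8.3 tcp [0.415  0.1394 0.111 ] xaxis deg -83.1 tilt z [-0.023  0.005 -1.   ] F [0.2 1.  0.4] w 0.0
shift cm [-0.05 -0.09 -0.9 ]
[183.22227835 211.17135537] [179.88159914 195.5412634 ]
```

View pics/s10.png

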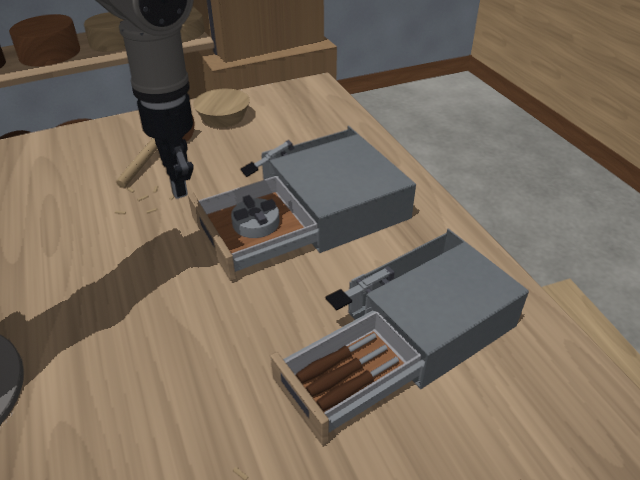

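The tip is at (179,196), which confirms the +33 mm offset and puts it in front of the panel. I'll descend to a true height of about 38 mm, which should read about 5 mm.

```bash
python3 -m pendant '0 0 3 0;0 0 3 0;0 0 2 0;0 0 0 0;0 0 0 0';python3 go.py '[.415,.140,.005]'
```

```text
clock: 8.77
tcp_pos: [0.4196, 0.1433, 0.0294]
orientation: [2.349, -2.079, -0.027]
contact_force: [0.1, -1.2, 0.2]
grip_width: 0.0003
t 8.7667 tcp [0.4196 0.1433 0.0294] xaxis deg -83.0 tilt z [-0.016  0.008 -1.   ] F [ 0.1 -1.2  0.2] w 0.0
shift cm [0.29 0.46 2.44]
```

```bash
python3 -m pendant '0.3 0.3 1.3 0;0 0 0.8 0;0 0 0 0;0 0 0 0';python3 go.py '[.415,.140,.005]'; python3 - <<'E'
from h import *
f=r.grab_frame("side")
cv2.imwrite('pics/s11.png',cv2.resize(f['color'][130:280,120:320,::-1],None,fx=4,fy=4))
E
```

```text
clock: 9.1
tcp_pos: [0.4204, 0.1423, 0.0107]
orientation: [2.353, -2.081, -0.024]
contact_force: [-0.6, -0.3, 0.7]
grip_width: 0.0001
t 9.1 tcp [0.4204 0.1423 0.0107] xaxis deg -83.0 tilt z [-0.012  0.01  -1.   ] F [-0.6 -0.3  0.7] w 0.0
shift cm [0.17 0.56 0.57]
```

View pics/s11.png

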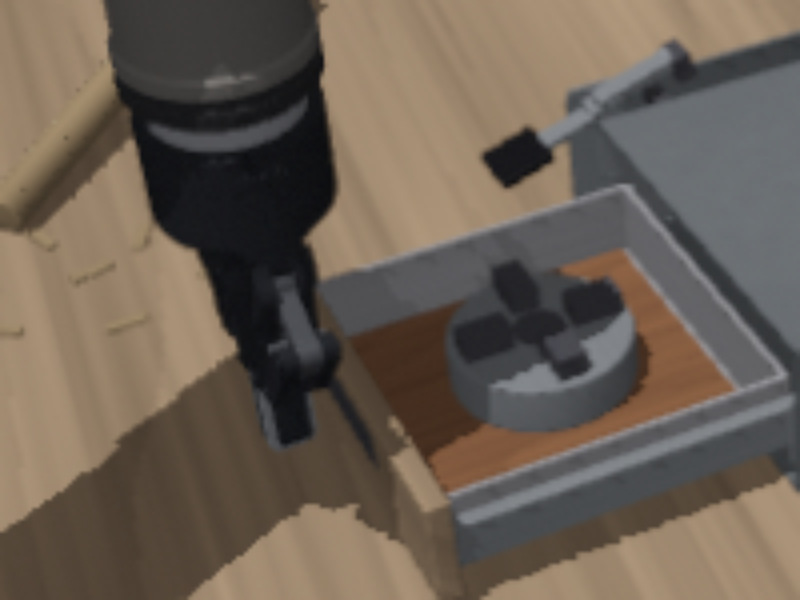

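The fingers are in front of the panel at mid-height. I'll push along −tool y.

```bash
python3 -m pendant '0 -0.5 0.6 0;0 -1 0 0;0 -1 0 0;0 -1 0 0;0 -1 0 0;0 0 0 0'; python3 go.py '[.605,.161,.005]'; python3 look.py pics/z12.png '[.45,.144,.064]'; python3 - <<'E'
from h import *
f=r.grab_frame("side")
cv2.imwrite('pics/s12.png',cv2.resize(f['color'][130:280,120:320,::-1],None,fx=4,fy=4))
E
```

```text
clock: 9.65
tcp_pos: [0.4696, 0.1487, 0.0059]
orientation: [-2.354, 2.08, 0.025]
contact_force: [0.6, 0.3, -0.2]
grip_width: 0.0001
t 9.65 tcp [0.4696 0.1487 0.0059] xaxis deg -82.9 tilt z [-0.012  0.011 -1.   ] F [ 0.6  0.3 -0.2] w 0.0
shift cm [  0.45 -13.59  -0.06]
```

View pics/s12.png

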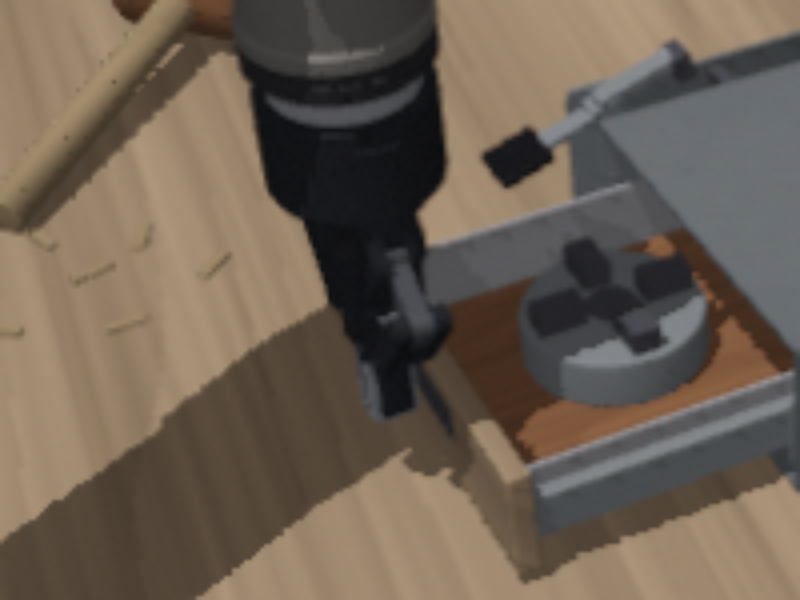

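The tray slides freely and has gone in about 35 mm. I'll continue.

```bash
python3 -m pendant '0.1 -1 0 0;0.1 -1 0 0;0.1 -1 0 0;0.1 -1 0 0;0 -1 0 0;0 -1 0 0;0 0 0 0'; python3 go.py '[.605,.161,.005]'
```

```text
clock: 10.38
tcp_pos: [0.5294, 0.1526, 0.004]
orientation: [2.353, -2.074, -0.033]
contact_force: [0.6, -0.3, 1.0]
grip_width: -0.0001
t 10.3833 tcp [0.5294 0.1526 0.004 ] xaxis deg -82.8 tilt z [-0.019  0.01  -1.   ] F [ 0.6 -0.3  1. ] w -0.0
shift cm [ 0.12 -7.6  -0.24]
```

```bash
python3 -m pendant '0 -1 -0.1 0;0 -1 -0.1 0;0 -1 -0.1 0;0 -0.8 0 0;0 -0.8 0 0;0 0 0 0'; python3 go.py '[.605,.161,.005]'; python3 - <<'E'
from h import *
f=r.grab_frame("side")
cv2.imwrite('pics/s13.png',cv2.resize(f['color'][130:280,150:350,::-1],None,fx=4,fy=4))
E
```

```text
clock: 10.88
tcp_pos: [0.5777, 0.1569, 0.0047]
orientation: [2.348, -2.073, -0.035]
contact_force: [0.1, -0.4, -0.2]
grip_width: 0.0001
t 10.8833 tcp [0.5777 0.1569 0.0047] xaxis deg -82.9 tilt z [-0.023  0.008 -1.   ] F [ 0.1 -0.4 -0.2] w 0.0
shift cm [-0.06 -2.76 -0.09]
```

View pics/s13.png

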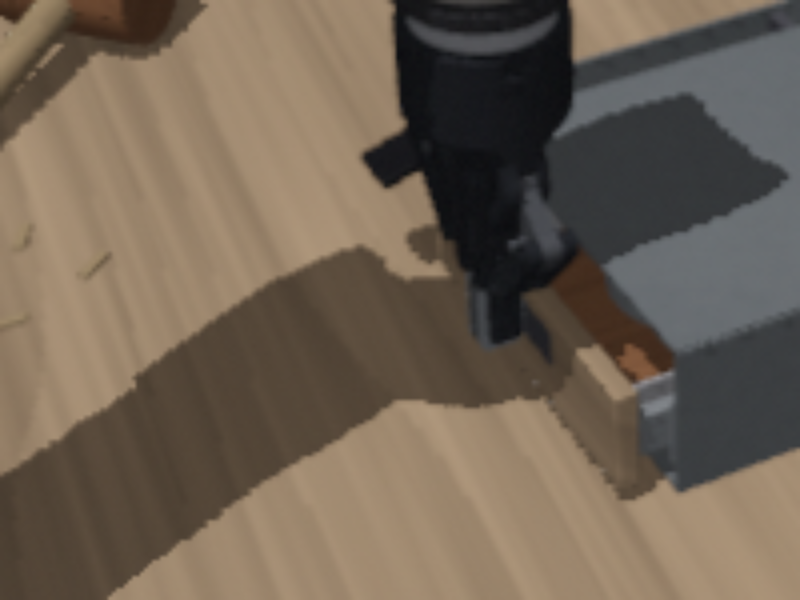

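About 20 mm remains. I'll take small steps to the stop, watching force.

```bash
python3 -m pendant '0 -0.6 0 0;0 -0.5 0 0;0 0 0 0'; python3 -m pendant '0 -0.5 0 0;0 -0.4 0 0;0 0 0 0';python3 go.py '[.605,.161,.005]'
```

```text
clock: 11.18
tcp_pos: [0.5884, 0.158, 0.0044]
orientation: [2.348, -2.072, -0.036]
contact_force: [-0.0, -0.3, 0.3]
grip_width: -0.0001
clock: 11.43
tcp_pos: [0.5926, 0.1584, 0.0037]
orientation: [2.342, -2.067, -0.046]
contact_force: [1.0, 0.1, -0.6]
grip_width: -0.0005
t 11.4333 tcp [0.5926 0.1584 0.0037] xaxis deg -82.9 tilt z [-0.034  0.006 -0.999] F [ 1.   0.1 -0.6] w -0.0
shift cm [-0.11 -1.26 -0.17]
```

```bash
python3 - <<'E'
from h import *
f=r.grab_frame("side");g=r.grab_frame("scene")
cv2.imwrite('pics/s14.png',cv2.resize(f['color'][130:280,150:350,::-1],None,fx=4,fy=4))
cv2.imwrite('pics/c14.png',cv2.resize(g['color'][120:320,250:450,::-1],None,fx=3,fy=3))
o=r.get_obs();print(o['tau'].round(1),o['joints'].round(2))
E
```

```text
[  0.2 -59.6   5.7 -21.3  -0.   -0.7   0. ] [-0.51  0.64  0.22  1.83 -0.22  0.73 -1.61]
```

View pics/s14.png

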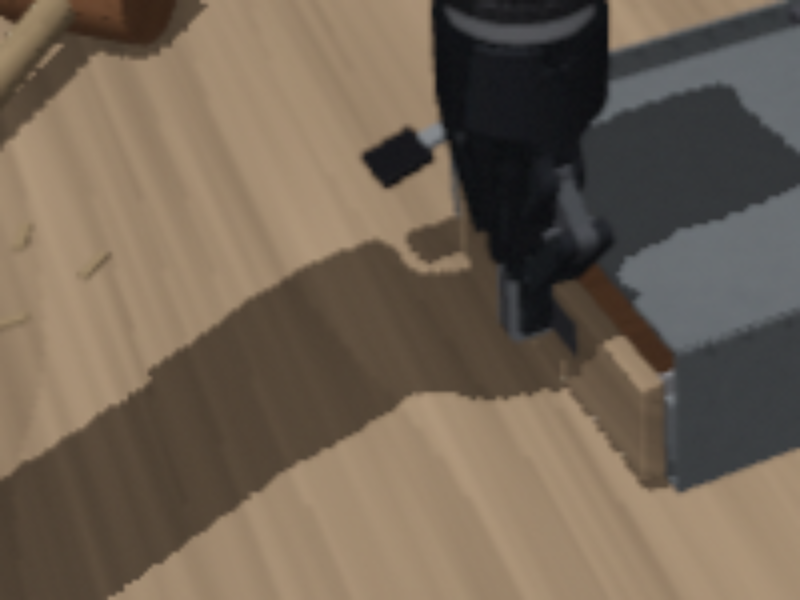

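View pics/c14.png

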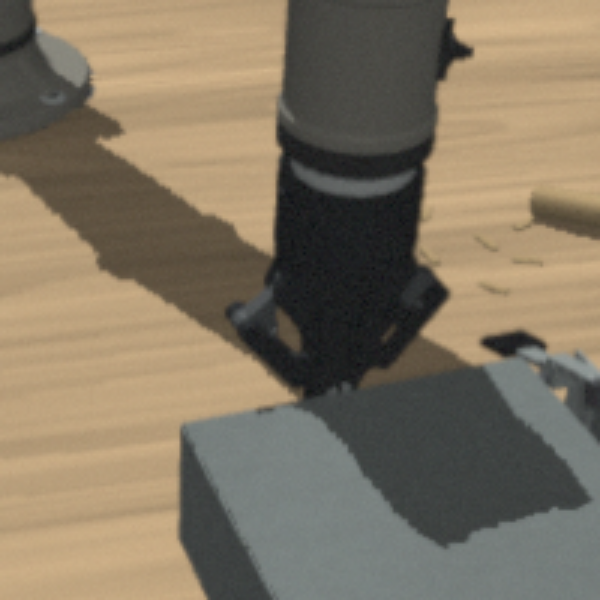

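The panel is nearly at the housing, with a gap of a few mm left. I'll push on until the force rises.

```bash
python3 -m pendant '0 -0.8 0 0;0 -0.6 0 0'; python3 -m pendant '0 -0.6 0 0;0 -0.6 0 0'; python3 go.py '[.605,.161,.005]'
```

```text
clock: 11.7
tcp_pos: [0.5913, 0.158, 0.0017]
orientation: [2.325, -2.05, -0.076]
contact_force: [-17.4, -2.8, 15.1]
grip_width: -0.0002
clock: 11.87
tcp_pos: [0.5896, 0.1577, 0.0003]
orientation: [2.309, -2.035, -0.103]
contact_force: [-20.9, -3.1, 18.1]
grip_width: -0.0003
t 11.8667 tcp [5.896e-01 1.577e-01 3.000e-04] xaxis deg -82.8 tilt z [-0.091 -0.002 -0.996] F [-20.9  -3.1  18.1] w -0.0
shift cm [-0.14 -1.52 -0.6 ]
```

Resistance is about 21 N with the tip being pushed back. I'll back off and measure the tray.

```bash
python3 -m pendant '0 1 0 0;0 2 0 0;0 3 0 0;0 2 0 0;0 0 0 0'; python3 go.py '[.605,.161,.005]'; python3 - <<'E'
from h import *
f=r.grab_frame("side")
cv2.imwrite('pics/s15.png',cv2.resize(f['color'][150:270,190:350,::-1],None,fx=5,fy=5))
E
```

```text
clock: 12.28
tcp_pos: [0.5113, 0.1479, 0.0079]
orientation: [2.312, -2.039, -0.098]
contact_force: [-0.2, -0.2, -0.8]
grip_width: 0.0004
t 12.2833 tcp [0.5113 0.1479 0.0079] xaxis deg -82.8 tilt z [-0.086 -0.001 -0.996] F [-0.2 -0.2 -0.8] w 0.0
shift cm [-0.12 -9.45 -0.51]
```

View pics/s15.png

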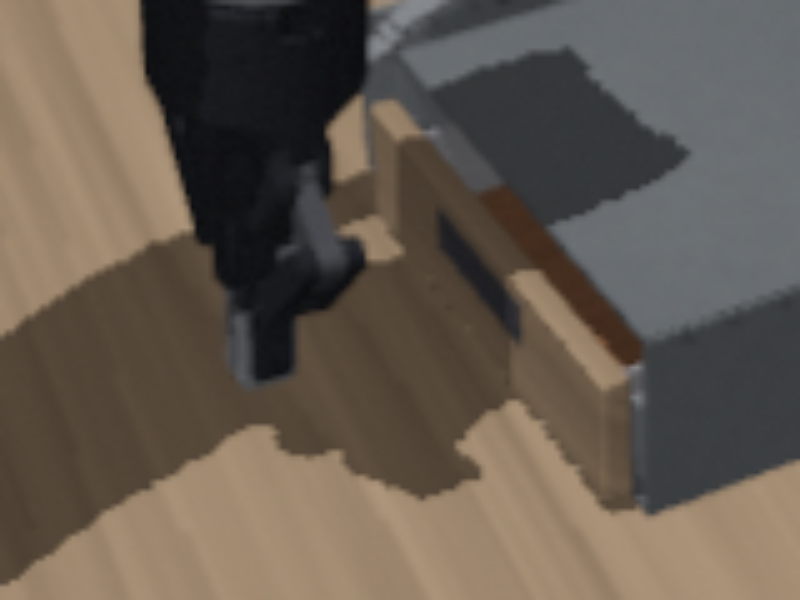

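```bash
python3 - <<'E'
from h import *
f=r.grab_frame("side")
y=np.array([-np.sin(np.radians(6.3)),np.cos(np.radians(6.3)),0]);x=np.array([y[1],-y[0],0]);c=np.array([.45062,.14427,.064])
# outer top edge: left corner(375,103), right outer (603,388)
uv=[(190+a/5,150+b/5) for a,b in((375,105),(603,388),(628,368))]
P=ray2plane(f,uv,.064);print(P,(P-c)@x,(P-c)@y)
E
```

```text
[[0.59836217 0.26099929 0.064     ]
 [0.61553782 0.06556032 0.064     ]
 [0.62771809 0.07204158 0.064     ]] [0.15965916 0.15528472 0.16810265] [ 0.09981197 -0.09633149 -0.09122597]
```

The panel has travelled 155–160 mm and its back is at the housing front, so the 21 N was the hard stop. I'll raise the tool clear and do a final check.

```bash
python3 -m pendant '0 2 -1 0;0 1 -3 0;0 0 -3 0;0 0 -3 0;0 0 0 0;0 0 0 0;0 0 0 0'; python3 - <<'E'
from h import *
import pickle
f=r.grab_frame("side");d=pickle.load(open('side.pkl','rb'))
diff=cv2.absdiff(f['color'][280:450,262:430],d['color'][280:450,262:430]).max(2)
print('narrow diff frac',(diff>25).mean(),r.get_obs()['qvel'].round(3))
cv2.imwrite('pics/s16.png',f['color'][:,:,::-1])
E
```

```text
clock: 12.97
tcp_pos: [0.5051, 0.1471, 0.1162]
orientation: [2.322, -2.05, -0.08]
contact_force: [-0.3, 0.0, -1.1]
grip_width: 0.0
narrow diff frac 0.0 [-0.     0.012 -0.004  0.025 -0.     0.003 -0.001]
```

View pics/s16.png

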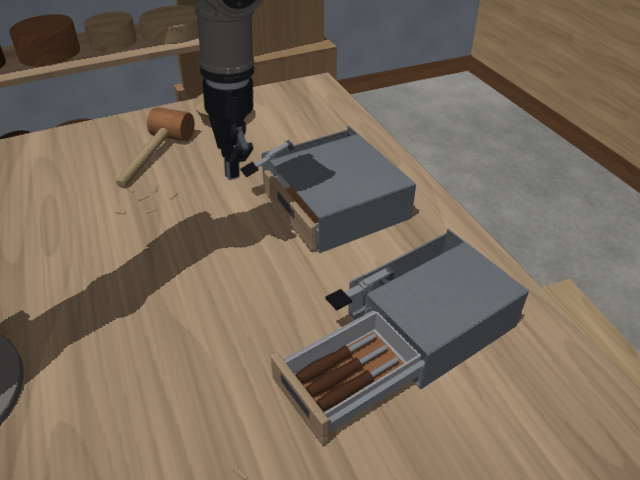

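The wide tray is home and the narrow tray's pixels are unchanged from the start. The arm is clear with about zero contact force. Even allowing for measurement error, at most about 6 mm of travel could remain, against the 12 mm limit. I'm handing in.

```bash
python3 -c "
from bench import r
print(r.hand_in())"
```

```text
the job is handed in; nothing more can be done
None
```

I pressed the wide tray's release lever to its hard stop, and it stayed down when I let go. I then pushed that tray home with the shut fingers, backed off clear, and handed the job in at about 13 s of the 43 s allowed. No verdict was reported.

**Last checks:**
- **Wide tray:** its front travelled about 155–160 mm, measured in the side view. Its back edge sits at the housing front, and the push ended against firm resistance of about 21 N, well above the 2 N friction. I estimate at most about 6 mm could remain, against the 12 mm limit. Its being at rest was seen only in the last pictures; I did not measure its speed.
- **Narrow tray:** no pixel around it differs noticeably from the start picture.
- **Arm:** clear of everything. The force reading was about 1 N, which is noise level.

**What disagreed:**
- **Height reading:** the reported TCP height was about 33 mm lower than the fingertip really was, according to the cameras and the pad contact. I judged heights from the pictures and contact instead.
- **Final push:** the tool tilted about 5° during it, and the upward force reached about 18 N. I took this as friction at the stop, but could not rule out another contact.
- **Lever press:** the peak force at the lever's stop was about 76 N along the pressing direction, above the 40 N limit set for the arm and gripper body. It was on the fingertips, and within the 120 N wrist limit.

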